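Click the four-armed tube head onto the mixer's square drive

ROBOT

A 6-joint arm with a two-finger parallel gripper is mounted at the origin on the work surface. World frame = base frame: x ahead of the robot, y to its left, z up, the work surface at z = 0. Lengths are in mm, angles in rad, forces in N, time in s.
With the tool pointing down it reaches from about 375 to 825 mm from the base axis. Payload 5.5 kg.
Tool frame: the origin (TCP) lies between the finger pads; the fingertips stand 8 mm ahead of it and the grasp point (between the pads) lies 11 mm behind it; z points along the fingers, y is the line along which they close (so a half turn about z gives the same grasp; the last joint's range is limited). The gripper opens to 85 mm and grips with 20 to 120 N. Pads are 22 mm wide; open, the fingers measure 114 mm over their backs; the gripper's body (76 mm by 85 mm) begins 54 mm behind the grasp point. The pads swing forward as they close: fully open they stand 13 mm farther back than shut.
Start: joints at [-1.217, 0.314, -0.047, 1.21, 0, 1.571], TCP at [207.875, -562.834, 239.299] pointing down, gripper open.
Joint ranges: [-2.67, 2.67], [-0.69, 1.73], [-1.03, 1.25], [-2.08, 2.16], [-1.42, 1.45], [-3.14, 3.14]. Speed limits (rad/s): [2.39, 2.39, 3.01, 3.14, 3.14, 3.14].

INTERFACE

Orientations are given as a unit quaternion [w, x, y, z].
In Python, from workcell import reach, movel, move_j, ungrasp, close_gripper, dwell, inverse_kinematics, get_state, snapshot, camera_model, MotionError, hand_in gives the robot as it stands. The module is installed in compiled form; this text tells all that it offers. Calls block until the motion is done:
- reach(position, orientation): joint-space move of the TCP to a pose.
- movel(position, ori=None, feed=150): straight line of the TCP; ori=None keeps the orientation; feed is the mean speed in mm/s.
- move_j(angles): joint-space move.
- ungrasp() and close_gripper(grip_force=None): open the fingers fully, or close them until they stop; grip_force is the grip in N (None keeps the last).
- dwell(seconds).
- inverse_kinematics(position, orientation): joint angles nearest the present ones, or None.
- get_state(): the state.
- snapshot(name): name is "side" or "top"; returns the picture (420x560x3 uint8, red, green, blue); there is no depth.
- camera_model(name): a dict with "fx", "fy", "cx", "cy" (pixels), "position" and "attitude" of the camera in the world. Camera axes: x right, y down, z forward; pixel columns grow to the right and rows downward; lengths in mm; the calibration is good to about 2 mm. A picture is of the moment at which its call begins. camera_model takes no time and is no camera call.
A pose or a line that the arm cannot do raises MotionError and nothing moves.
- hand_in(): hands the job in; it is judged then, once.
The state is a dict: "clock": time; "joints": joint angles; "dq": joint speeds; "effort": joint torques, N m; "eef_pos": TCP position; "orientation": TCP orientation; "ft_force": force on the tool from outside, world axes, zero at the start; "wrist_torque": the same for the moment, N m; "opening": opening from 0.0 (shut) to 1.0 (fully open); "finger_force": force on a finger pad.
Only numpy, scipy, OpenCV 4.12 (cv2) and the standard library are available. Lean on these libraries where they do the work, as an engineer would, in place of code of your own. Each camera call takes 0.05 s, during which the arm holds its last target. There are 200 camera calls.

TASK

Fit the four-armed tube head on the mixer: pick it up by its grip, set it gently on the upright square drive so that it rests loosely on the spring balls, and let go of it. Then press down on the top of its grip with closed fingers until the balls click and the head sits fully home on the collar, and move the hand clear. Leave the round head and everything else on the bench where it stands.

Things in the scene. Friction and masses are not known exactly. Their poses are not given: they have to be found in the camera images.
- cross_head: the four-armed tube head, aluminium, loose, 0.27 to 0.43 kg, 110 mm tall, upright on the bench. Origin: centre of its underside; z up; x, y along its arms. Hub 44 x 44 mm; arms 56-64 mm up, each ending in a white tube cup (27 mm wide, 32-66 mm up), reaching 60 mm from the axis. In the underside a blind bore 26 x 26 mm, 54 mm deep, square to x and y, with a groove all round 9.5-22.5 mm up.
- grip_top (a point): centre of the top of the four-armed head's grip, 110 mm above its underside. The grip is a square grey post 28 x 28 mm, from 66 to 110 mm above the underside, its sides square to the head's x and y. The head is the same at every quarter turn, so it fits the drive in any of four.
- disc_head: the other tube head, which is to be left alone: same hub and grip and height, but with a round plate (diameter 116 mm) with twelve holes instead of arms. Origin: centre of its underside.
- mixer: white bench mixer fixed to the bench, 180 (x) x 160 (y) x 70 mm high. Origin: centre of its underside; x, y square to its sides. On its top are the collar and the square drive.
- drive (a point): foot of the upright square drive, on top of its round collar (64 mm wide), 76 mm above the bench; axes as the mixer's, z up, x and y square to the drive's faces. The drive is steel, 24 x 24 mm, 50 mm tall, the top 8 mm tapering to 15 mm. In the middle of each face, 16 mm above the foot, a spring ball stands out 3.5 mm.
- drive_tip (a point): centre of the drive's top, 50 mm above its foot. A head lowered onto the drive stops on the balls, its underside about 21 mm above the foot, leaning up to 0.07 rad. A push of about 10 N (7 to 18) presses the balls in over some 5 mm; followed down, it then drops until its underside lies on the collar, the balls out in its groove, holding it.
- ball_a (a joint): how far the spring ball in the drive's -x face is pressed in, m: 0 = fully out (nothing on the drive, or clicked into the groove), 0.0025 = pressed level with the bore wall.
- green_rack: low green tube rack, 62 x 200 x 45 mm with three small tubes up to 91 mm; a bystander, loose. Origin: centre of its underside.
- tip_box: box of pipette tips, 90 x 125 x 75 mm; a bystander, loose. Origin: centre of its underside.
- bottle: amber bottle, diameter 66, height 150 mm; a bystander, loose. Origin: centre of its underside.
- beaker: glass beaker, diameter 72, height 85 mm; a bystander, loose. Origin: centre of its underside.
- vial: small glass jar, diameter 34, height 60 mm; a bystander, loose. Origin: centre of its underside.

How it is judged (in metres and radians):
On the way, in this order (a step that is already met when the one before it is completed fails the run):
1. the four-armed head stands released on the drive, resting on the spring balls (underside 14 to 28 mm above the drive's foot) (horizontal distance between cross_head and drive below 0.004 m and angle between the z axis of cross_head and the z axis of drive, either way round below 0.12 rad and contact force between cross_head and the fingers below 0.1 N and contact force between cross_head and the arm below 0.1 N and linear speed of cross_head below 0.02 m/s and z of cross_head in the frame of drive between 0.014 and 0.028 m), for 0.2 s.
2. pressed home: underside within 3 mm of the collar, the ball in the groove (horizontal distance between cross_head and drive below 0.004 m and angle between the z axis of cross_head and the z axis of drive, either way round below 0.08 rad and angle between cross_head's own z axis and vertical below 0.08 rad and z of cross_head in the frame of drive between -0.003 and 0.003 m and value of joint ball_a below 0.0015 m), for 0.1 s.
At the end, for the whole second after the job is handed in: The four-armed head sits upright on the square drive (axes within 4 mm and 0.08 rad), its underside within 3 mm of the collar, the ball sprung out into the groove (pressed in less than 1.5 mm), at rest and released; bystanders within 30 mm of their places (all of step 2 and contact force between cross_head and the fingers below 0.1 N and contact force between cross_head and the arm below 0.1 N and linear speed of cross_head below 0.02 m/s); the robot touches nothing.
It fails at once if the round head or another bystander is moved by more than 30 mm (distance of any of disc_head, green_rack, tip_box, bottle, beaker, vial from where it was at the start of the episode above 0.03 m).
It also fails if it takes over 48 s, if anything falls off the work surface, if the arm or the gripper's body presses on something with over 40 N, if the wrist force passes 120 N, or if a joint passes its speed limit or range.

## Working session

There is one attempt and no reset: what is moved stays moved. The work goes in short steps, each a Python script; the robot and the scene stay as the last script left them, time stands still between calls to the robot, and variables do not carry over. Pictures are saved under pics/ and viewed, at most 10 in all, crops included, and the job is handed in when it is done.

```bash
mkdir -p pics; python3 - <<'E'
from workcell import *
import cv2
for n in("side","top"):
    cv2.imwrite(f"pics/{n}0.png",snapshot(n)[:,:,::-1]); print(n,camera_model(n))
s=get_state();print(s)
E
```

```text
side {'fx': 482.70995513265507, 'fy': 482.70995513265507, 'cx': 278.70201068492935, 'cy': 202.84316722813446, 'position': array([-21.51373978, 877.35784737, 963.34326182]), 'attitude': array([ 0.12683256, -0.24885921,  0.87327243, -0.39922156])}
top {'fx': 452.29976009253363, 'fy': 452.29976009253363, 'cx': 281.91108816047534, 'cy': 208.06440052866813, 'position': array([ 274.07014776,   57.3108137 , 1463.62527842]), 'attitude': array([ 0.06849182, -0.7032374 ,  0.70432244, -0.06852689])}
{'clock': 0.1, 'joints': array([-1.21697314e+00,  3.14161571e-01, -4.79715354e-02,  1.21021488e+00,
       -4.79669561e-07,  1.57077109e+00]), 'dq': array([-0.00079868, -0.0004989 ,  0.00386057, -0.00152136, -0.00268853,
       -0.00077465]), 'effort': array([ 1.12902517e-04, -5.40767276e+01,  3.40541160e+01,  1.11973486e-02,
       -3.20288837e-05, -7.46032782e-06]), 'eef_pos': array([ 207.71460738, -562.35307544,  238.52033796]), 'orientation': array([-7.63679560e-04,  9.84389398e-01,  1.76002587e-01, -1.36764812e-04]), 'ft_force': array([0.00640198, 0.57800003, 0.25535458]), 'wrist_torque': array([-0.02510783, -0.01777411,  0.02908789]), 'finger_force': 0.0, 'opening': 1.0018102446716939}
```

View pics/top0.png

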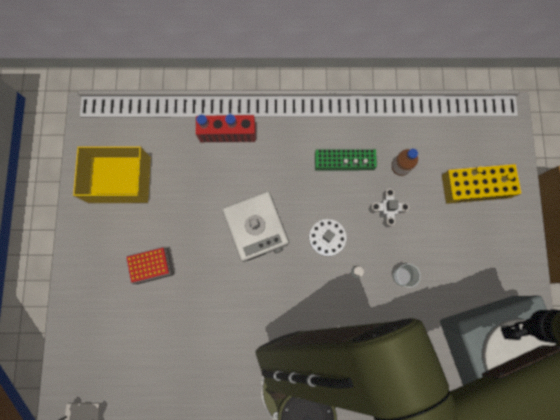

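View pics/side0.png

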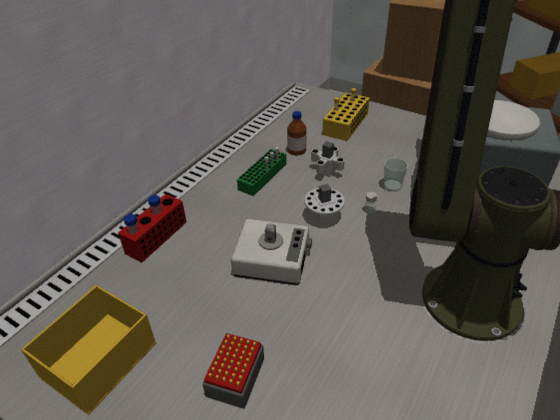

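The top view shows the cross head at (390,206), the drive at (255,223), the disc head at (328,237) and the mixer outline around it. The side view shows the cross grip at (328,150) and the drive at (270,232). I'll crop both for detail.

```bash
cat > h.py <<'E'
import numpy as np, cv2
from workcell import *
from scipy.spatial.transform import Rotation as R
def cam(n):
    c=camera_model(n); q=c["attitude"]
    return c,R.from_quat([q[1],q[2],q[3],q[0]]).as_matrix()
def ray(n,p):
    c,M=cam(n); p=np.atleast_2d(np.asarray(p,float))
    d=np.c_[(p[:,0]-c["cx"])/c["fx"],(p[:,1]-c["cy"])/c["fy"],np.ones(len(p))]@M.T
    return c["position"],d
def onz(n,p,z):
    o,d=ray(n,p); return o+d*((z-o[2])/d[:,2])[:,None]
def tri(ps,pt):
    A=np.zeros((3,3));b=np.zeros(3)
    L=[]
    for n,p in(("side",ps),("top",pt)):
        o,d=ray(n,p); d=d[0]/np.linalg.norm(d[0]); P=np.eye(3)-np.outer(d,d); A+=P;b+=P@o;L.append((o,P))
    x=np.linalg.solve(A,b); return x,[np.linalg.norm(P@(x-o)) for o,P in L]
def proj(n,X):
    c,M=cam(n); v=(np.atleast_2d(X)-c["position"])@M
    return np.c_[v[:,0]/v[:,2]*c["fx"]+c["cx"],v[:,1]/v[:,2]*c["fy"]+c["cy"]]
def crop(im,cx,cy,w,h,s):
    return cv2.resize(im[cy-h//2:cy+h//2,cx-w//2:cx+w//2],None,fx=s,fy=s,interpolation=cv2.INTER_CUBIC)
E
python3 - <<'E'
from h import *
t=cv2.imread("pics/top0.png");s=cv2.imread("pics/side0.png")
a=np.hstack([crop(t,390,206,50,38,8),crop(t,256,226,50,38,8)])
b=np.hstack([crop(s,328,154,50,38,8),crop(s,270,236,50,38,8)])
cv2.imwrite("pics/c0.png",np.vstack([a,b])[:600])
# mixer outline in top view: bright low-saturation
hsv=cv2.cvtColor(t,cv2.COLOR_BGR2HSV); m=((hsv[...,2]>185)&(hsv[...,1]<40)).astype(np.uint8)
m[:, :215]=0;m[:,295:]=0;m[:185]=0;m[270:]=0
c=max(cv2.findContours(m,0,1)[0],key=cv2.contourArea)
box=cv2.boxPoints(cv2.minAreaRect(c));print(box,cv2.contourArea(c));P=onz("top",box,70)
print(P,P.mean(0),np.linalg.norm(np.diff(P,axis=0),axis=1),[np.arctan2(*(P[i+1]-P[i])[1::-1]) for i in range(3)])
E
```

```text
[[222.7775  209.8673 ]
 [267.143   192.55394]
 [286.11667 241.17397]
 [241.75116 258.4873 ]] 1847.0
[[542.51276302 242.58372449  70.        ]
 [598.03659164 103.64181732  70.        ]
 [443.51470836  44.17077685  70.        ]
 [390.2753031  180.67668283  70.        ]] [493.58484153 142.76825037  70.        ] [149.62536253 165.57118428 146.52063554] [np.float64(-1.1906184248866063), np.float64(-2.77419588891381), np.float64(1.942665765875891)]
```

View pics/c0.png

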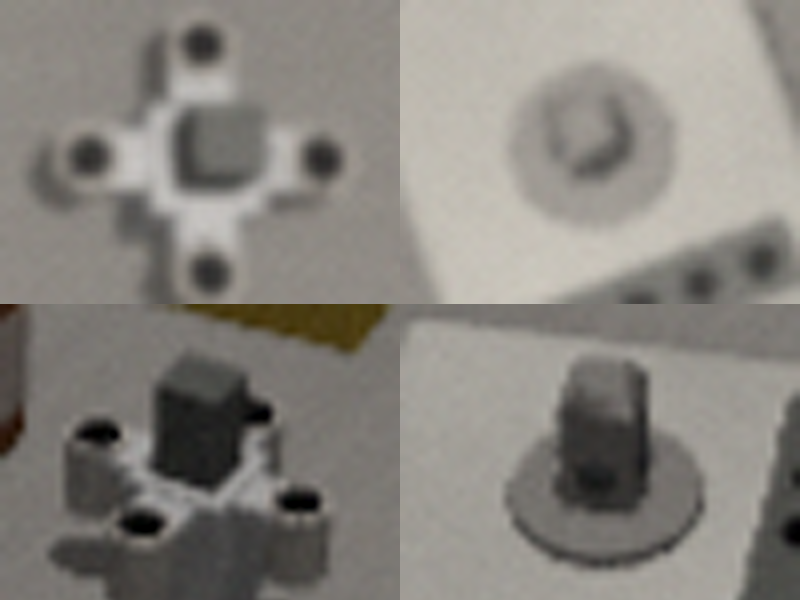

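The crop shows the four cup holes at (201,44), (321,158), (209,272) and (89,156), and the collar ellipse centred on (192,144) in its own tile. The drive tip and grip top are visible in both views.

```bash
python3 - <<'E'
from h import *
f=lambda p,o:(np.array(p,float)+.5)/8-.5+np.array(o)
cups=onz("top",f([(201,44),(321,158),(209,272),(89,156)],(365,187)),66)
print("cups",cups,cups.mean(0))
d1=cups[0]-cups[2];d2=cups[3]-cups[1];print(np.linalg.norm(d1),np.linalg.norm(d2),np.arctan2(d1[1],d1[0]),np.arctan2(d2[1],d2[0])-np.pi/2)
cups2=onz("side",f([(98,433-304),(262,413-304),(299,500-304),(141,523-304)],(303,135)),66);print(cups2,cups2.mean(0))
e1=cups2[2]-cups2[0];e2=cups2[1]-cups2[3];print(np.arctan2(e1[1],e1[0]),np.arctan2(e2[1],e2[0]),np.linalg.norm(e1),np.linalg.norm(e2))
print("grip",tri(f((201,76),(303,135)),f((229,146),(365,187))),onz("top",f((229,146),(365,187)),110),onz("side",f((201,76),(303,135)),110))
print("collar",onz("top",f((192,144),(231,207)),76),onz("side",f((205,188),(245,217)),76))
print("tip",onz("top",f((178,125),(231,207)),126),onz("side",f((207,72),(245,217)),126))
E
```

```text
cups [[ 599.96114086 -284.82414607   66.        ]
 [ 553.80267596 -329.90650504   66.        ]
 [ 508.3537549  -283.60589089   66.        ]
 [ 554.74810989 -238.54905106   66.        ]] [ 554.2164204  -284.22139826   66.        ]
91.61548618180791 91.3623458760207 -0.013297872847870885 -0.010348363891971468
[[ 598.84571834 -281.67523939   66.        ]
 [ 547.98158417 -328.44363308   66.        ]
 [ 507.02761018 -281.13580253   66.        ]
 [ 553.57402864 -235.41473434   66.        ]] [ 551.85723533 -281.66735233   66.        ]
3.1357176615994105 -1.6308391995948317 91.81969275651089 93.19684241257231
grip (array([ 552.1120669 , -283.1043066 ,  106.38705959]), [np.float64(1.7683624759675893), np.float64(1.768362475967551)]) [[ 549.72287852 -282.84489648  110.        ]] [[ 551.41339181 -277.73867509  110.        ]]
collar [[494.74602816 142.01145594  76.        ]] [[492.10091291 147.58232024  76.        ]]
tip [[494.00177355 144.27471501 126.        ]] [[491.04123862 144.91278243 126.        ]]
```

Both views agree. The cross head is at (553,-283) with yaw -0.012 and the drive at (493,144.5) with yaw 0.372, and the two cameras agree on the offset between them to within 1 mm. I'll grasp along y, clear of the bottle.

```bash
cat >> h.py <<'E'
def q(psi):
    a=(R.from_euler('z',psi)*R.from_euler('x',np.pi)).as_quat(); return [a[3],a[0],a[1],a[2]]
E
python3 - <<'E'
from h import *
g=-0.012
for k in(0,1):
    j=inverse_kinematics([552.7,-283,200],q(g+k*np.pi));print("grasp",k,None if j is None else j.round(2))
for k in range(4):
    j=inverse_kinematics([493,144.5,240],q(.372+k*np.pi/2));print("place",k,None if j is None else j.round(2))
reach([552.7,-283,190],q(g))
s=get_state();print(s["clock"],s["eef_pos"],s["joints"].round(2),s["ft_force"])
cv2.imwrite("pics/t1.png",snapshot("top")[:,:,::-1]);cv2.imwrite("pics/s1.png",snapshot("side")[:,:,::-1])
t=cv2.imread("pics/t1.png");s=cv2.imread("pics/s1.png")
p=proj("side",[552.7,-283,130])[0].astype(int);r=proj("top",[552.7,-283,130])[0].astype(int)
cv2.imwrite("pics/c1.png",np.hstack([crop(s,*p,100,120,4),crop(t,*r,100,120,4)]))
E
```

```text
grasp 0 [-0.47  0.37 -0.06  1.14  0.    2.68]
grasp 1 [-0.47  0.37 -0.06  1.14  0.   -0.46]
place 0 [ 0.29  0.15 -0.25  1.17  0.    3.05]
place 1 [ 0.29  0.15 -0.25  1.17  0.    1.48]
place 2 [ 0.29  0.15 -0.25  1.17  0.   -0.09]
place 3 [ 0.29  0.15 -0.25  1.17  0.   -1.66]
1.7417 [ 552.2714602  -283.81516796  190.11326235] [-0.47  0.37 -0.07  1.12 -0.    2.68] [ 0.11684999 -0.39987337  0.22242965]
```

View pics/c1.png

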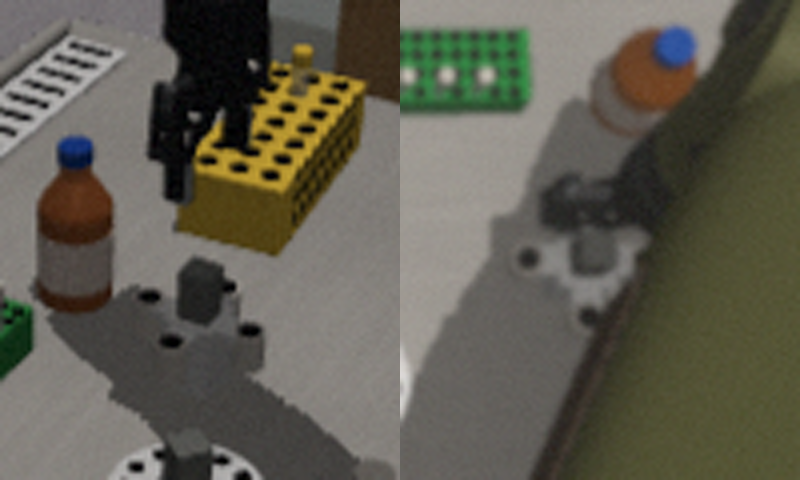

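The hand sits above the grip with the fingers straddling it, and the bottle is clear. Descending to grasp and lift.

```bash
python3 - <<'E'
from h import *
movel([552.7,-283,83],feed=120)
s=get_state();print(s["clock"],s["eef_pos"],s["ft_force"])
close_gripper(40)
s=get_state();print(s["clock"],s["eef_pos"],s["ft_force"],s["opening"],s["finger_force"])
movel([552.7,-283,250],feed=150)
s=get_state();print(s["clock"],s["eef_pos"],s["ft_force"],s["opening"],s["finger_force"])
reach([493,144.5,250],q(.372)); dwell(.3)
s=get_state();print(s["clock"],s["eef_pos"],s["orientation"],s["ft_force"],s["opening"])
cv2.imwrite("pics/t2.png",snapshot("top")[:,:,::-1]);cv2.imwrite("pics/s2.png",snapshot("side")[:,:,::-1])
t=cv2.imread("pics/t2.png");s=cv2.imread("pics/s2.png")
p=proj("side",[493,144.5,170])[0].astype(int);r=proj("top",[493,144.5,170])[0].astype(int);print(p,r)
cv2.imwrite("pics/c2.png",np.hstack([crop(s,*p,80,100,5),crop(t,*r,80,100,5)]))
E
```

```text
2.8833 [ 553.32932757 -283.34091052   83.8195455 ] [-0.35219916  1.01182149 -0.7823815 ]
3.4417 [ 552.90255639 -283.12535593   83.31509958] [-0.21932255 -0.84861948  2.67210474] 0.32170088195113294 45.055739879608154
4.7083 [ 552.09456187 -282.69564776  248.76170275] [ 0.06638503 -0.20109408 -3.58762313] 0.32272418014457155 44.43291485309601
6.6 [493.28498177 143.93809363 249.96103156] [ 4.29274606e-05  9.82858173e-01  1.84363253e-01 -1.45912566e-05] [ 0.70356481 -0.23663087 -3.79348345] 0.3192000411310595
[269 212] [251 220]
```

View pics/c2.png

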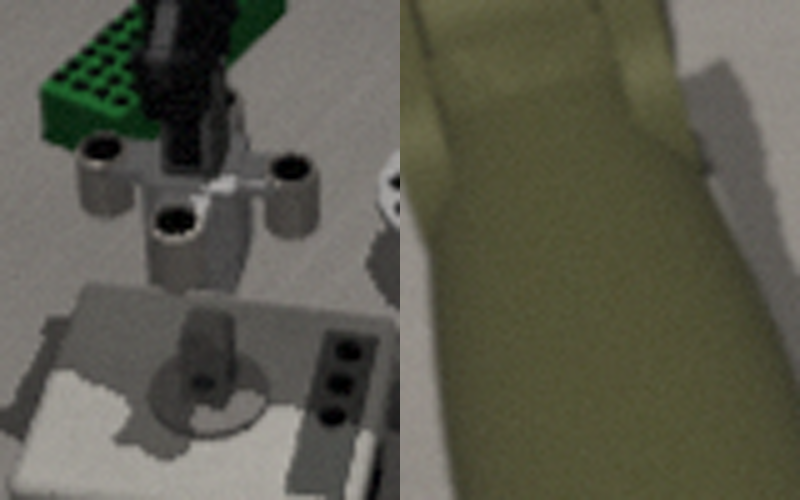

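The side view shows the head held upright above the drive, with cups at crop positions (102,150), (292,167) and (177,220). I'll check its centre against the drive in that same camera.

```bash
python3 - <<'E'
from h import *
f=lambda p:(np.array(p,float)+.5)/5-.5+np.array([269-40,212-50])
P=onz("side",f([(102,150),(292,167),(177,220)]),232.5);print(P,(P[0]+P[1])/2,np.linalg.norm(P[0]-P[1]))
d=P[1]-P[0];print(np.arctan2(d[1],d[0]))
print("drive now",onz("side",f([(208,390)]),76),onz("side",f([(209,318)]),126))
E
```

```text
[[535.25821333 164.86611124 232.5       ]
 [450.10065318 128.97295109 232.5       ]
 [475.65076447 189.1671957  232.5       ]] [492.67943326 146.91953117 232.5       ] 92.41281836004428
-2.742697761741466
drive now [[493.00376789 146.142346    76.        ]] [[491.85733183 143.83780308 126.        ]]
```

The head is centred over the drive within about 1 mm and 0.02 rad. Lowering it under force watch.

```bash
python3 - <<'E'
from h import *
s=get_state();x,y=493,144.5
f0=np.mean([ (dwell(.05),get_state()["ft_force"])[1] for _ in range(5)],axis=0);print("f0",f0)
z=250
movel([x,y,214],feed=100)
z=214
while z>174:
    z-=4 if z>190 else 1
    movel([x,y,z],feed=40); dwell(.08)
    F=np.mean([(dwell(.02),get_state()["ft_force"])[1] for _ in range(4)],axis=0)-f0; s=get_state(); print(z,s["eef_pos"].round(1),F.round(1),round(s["clock"],1))
    if F[2]>2.5 or np.linalg.norm(F[:2])>12: break
E
```

```text
f0 [-0.00450578 -0.26719413 -3.65036518]
210 [493.2 144.5 210.3] [-0.2  0.6  0.1] 7.9
206 [493.  144.5 206. ] [-0.   0.5 -0.4] 8.3
202 [493.  144.3 202. ] [ 0.6 -1.2 -0.1] 8.7
198 [493.3 143.9 197.7] [ 3.1 -4.1 -2.2] 9.1
194 [493.3 143.9 193.6] [ 3.4 -4.4 -1.9] 9.5
190 [493.3 143.9 189.5] [ 3.5 -4.4 -2.2] 9.9
189 [493.3 143.9 188.8] [ 2.7 -4.5  0.1] 10.3
188 [493.3 143.9 187.9] [ 2.9 -4.4  0.9] 10.7
187 [493.4 143.9 187. ] [ 2.2 -4.9  0.8] 11.1
186 [493.4 143.9 185.9] [ 2.  -4.2  1.2] 11.5
185 [493.4 144.  185. ] [ 2.3 -4.4  0.9] 11.9
184 [493.4 143.9 184. ] [ 2.6 -4.2  1.4] 12.3
183 [493.4 143.9 183. ] [ 2.6 -4.4  1.2] 12.7
182 [493.4 143.9 182. ] [ 2.8 -4.4  1.1] 13.1
181 [493.4 143.9 181. ] [ 2.5 -4.5  1.8] 13.5
180 [493.3 143.9 180.2] [ 1.4 -4.9  3.3] 13.9
```

It met the balls at TCP z=180, exactly where predicted. I'll release and look.

```bash
python3 - <<'E'
from h import *
ungrasp(); dwell(.3)
s=get_state();print(s["clock"],s["eef_pos"],s["ft_force"],s["opening"],s["finger_force"])
movel([493.4,143.9,250],feed=120); dwell(.3)
s=get_state();print(s["clock"],s["ft_force"])
s=snapshot("side")[:,:,::-1]; p=[269,216]
cv2.imwrite("pics/c3.png",crop(s,*p,80,100,5))
E
```

```text
14.7583 [492.95988372 144.47846331 179.97393677] [ 0.1747468   0.40488929 -0.17345684] 0.9998943143032959 0.0
15.7917 [-0.41582407 -0.04170058  0.32044095]
```

View pics/c3.png

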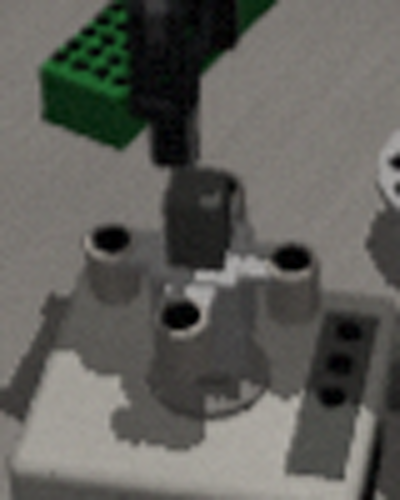

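The head stands upright on the drive, released, with the left and right cups at (110,238) and (292,258). I'll confirm the height and then press.

```bash
python3 - <<'E'
from h import *
m=(np.array([201,248.])+.5)/5-.5+np.array([229,166]); zs=[142,152,163,173]
pr=proj("side",[[493,145,z] for z in zs]); print(m,pr.round(1))
assert abs(m[1]-pr[2,1])<abs(m[1]-pr[0,1])
x,y=493.7,143.8
close_gripper(40); dwell(.1)
f0=np.mean([(dwell(.03),get_state()["ft_force"])[1] for _ in range(4)],axis=0)
movel([x,y,220],feed=100); z=220
while z>191:
    z-=1.5
    movel([x,y,z],feed=30); dwell(.05)
    s=get_state();F=s["ft_force"]-f0; print(z,s["eef_pos"].round(1),F.round(1),round(s["clock"],1))
    if F[2]>35 or s["clock"]>36: break
s=snapshot("side")[:,:,::-1]
cv2.imwrite("pics/s4.png",s)
E
```

```text
[268.8 215.2] [[269.6 220.7]
 [269.4 217.7]
 [269.3 214.4]
 [269.1 211.4]]
218.5 [494.  143.9 219. ] [-0.1 -0.2 -0.6] 17.6
217.0 [493.7 143.8 217. ] [ 0.1  0.9 -0.8] 17.9
215.5 [493.6 143.8 215.4] [ 0.3 -0.4 -1. ] 18.2
214.0 [494.3 143.9 214.7] [ 0.8 -0.3  5.4] 18.5
212.5 [494.6 144.  213.5] [0.  0.  6.3] 18.8
211.0 [494.4 143.8 211.7] [ 0.9 -1.3  4.9] 19.1
209.5 [493.3 143.7 209.1] [ 0.2  1.  -0.7] 19.4
208.0 [493.5 143.7 207.7] [ 0.1  1.  -0.4] 19.7
206.5 [493.6 143.8 206.4] [-0.1  0.4 -0.3] 20.0
205.0 [493.6 143.8 204.9] [ 0.7 -0.7 -0.5] 20.3
203.5 [493.6 143.8 203.4] [-0.2 -0.1 -0. ] 20.6
202.0 [493.7 143.8 201.9] [-0.4  0.8 -1.1] 20.9
200.5 [493.6 143.8 200.4] [ 0.1 -0.4 -1.1] 21.2
199.0 [493.7 143.8 198.9] [ 0.3 -1.1 -0.6] 21.5
197.5 [493.6 143.8 197.4] [0.6 0.2 0.1] 21.8
196.0 [493.7 143.8 196. ] [ 0.2  0.5 -0.7] 22.1
194.5 [493.7 143.8 194.4] [ 0.2  0.2 -0.5] 22.4
193.0 [494.1 144.  194.1] [-1.3 -0.3  6.7] 22.7
191.5 [494.9 144.2 194.1] [-3.6 -0.4 17. ] 23.0
190.0 [495.8 144.5 194.2] [-6.5 -1.2 26.4] 23.3
```

The balls clicked, and it stopped hard at TCP 194, which puts the grip top at 186 mm and the underside at 76 mm, on the collar. Moving clear.

```bash
python3 - <<'E'
from h import *
movel([493.7,143.8,194.5],feed=30); movel([493.7,143.8,290],feed=120); dwell(.4)
s=get_state();print(s["clock"],s["ft_force"])
cv2.imwrite("pics/s5.png",snapshot("side")[:,:,::-1])
E
```

```text
24.9917 [-0.6152249  -0.70543448 -0.15138528]
```

View pics/s5.png

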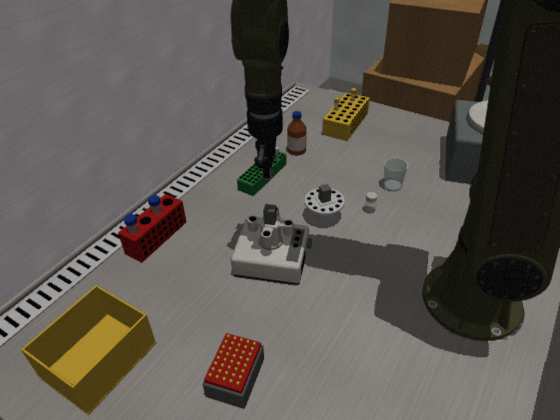

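The head sits low on the mixer around (270,230), the hand is clear at (263,165), and the bystanders are in their places. Handing in.

```bash
python3 -c "
from workcell import *
print(hand_in())"
```

```text
the job is handed in; nothing more can be done
None
```

The four-armed head was set loosely on the drive and released, then pressed home on the collar until the balls clicked. The hand is clear, nothing else on the bench was moved, and the job was handed in at about 25 s; the hand-in call returned no verdict.

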